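# Crack the sealed dry box open and hold it ajar

### The job

The dry box bolted to the counter is shut, and a colleague needs to slip the humidity probe in without losing the dry air. Turn both brass wing nuts a quarter turn anticlockwise, as far as they go, to free the lid, then take the lid by its steel bar handle, break it loose from its sticky seal without letting it fly open, and hold its front edge about a finger's width (15 mm) above the seal. Finish still holding it there by the handle, and leave the things lying on the counter alone.

Things in the scene. Friction and masses are not known exactly. Their poses are not given: they have to be found in the camera images.
- drybox: light grey cast dry box, 160 deep (x) x 220 wide (y), fixed to the counter. Origin: centre of its underside; x points to its back (hinge), y to its left, z up; its front (-x) faces the robot within 26 degrees. Shut, the flat lid's upper face is 110 above the counter; two ears 42 x 36 at the same level stick out of the lid's front edge and carry the wing nuts
- lid (a joint): lid hinge angle, rad: 0 shut, grows as the front edge rises (15 mm there = 0.088 rad). The seal holds the shut lid: a pull straight up at the handle must reach some 13 to 19 N, then the seal lets go within the first 6 mm of front-edge lift and 4 to 8 N of weight and drag remain. The lid falls shut if let go
- lid_hinge (a point): point on the lid's hinge line, middle of its width: in the box's frame at (88, 0, 98) mm; the hinge line runs along the box's y
- lid_front (a point): middle of the lid's lower front edge, 170 mm in front of the hinge line; 96 above the counter when shut
- nut_left (a joint): turn of the captive brass wing nut on the left (+y) ear, rad: near 0 locked, wings along the box's y (parallel to the lid's front edge); grows anticlockwise from above to a hard stop at 1.571, released, wings along the box's x. Below about 1.2 its T-shaped foot locks the lid to the box's keeper. Turns stiffly (0.06 N m), stays where left, cannot come off
- nut_right (a joint): the same for the nut on the right (box -y) ear, same sense of turning
- nut_left_grip (a point): middle of the left nut's wings, on its axis: box frame (-100, 70, 128) mm when the lid is shut. The wings are one flat upright bar 40 long, 9 thick and 16 high, from 10 to 26 above the ear's upper face, over a hub of 20 diameter
- nut_right_grip (a point): the same for the right nut: box frame (-100, -70, 128) mm
- probe: silver aluminium humidity probe, 20 thick and 175 long, lying on the counter on the left of the box; bystander. Origin under its middle, x along it
- stopper: green glass bottle stopper, 34 diameter and 42 high, standing on its head on the right of the box; bystander. Origin under its centre
- clamp: white nylon balloon neck clamp, 75 x 40 x 16, lying on the counter on the right of the box; bystander. Origin under its centre
- handle_grip (a point): steel bar handle on the lid: middle of the bar, on its centre line, in the box's frame at (-40, 0, 136) mm when shut, 128 mm in front of the hinge line. A round bar 12 thick and 90 long along the box's y, on two posts at its ends; 20 clear between bar and lid

How it is judged:
By the outcome, as a careful person would: the job done as asked, in the order asked, and still so for the second after the job is handed in, while the arm keeps its last pose, push and grip.
It also fails if it takes over 56 s, if anything falls off the work surface, if the arm or the gripper's body presses on something with over 40 N, if the wrist force passes 120 N, or if a joint passes its speed limit or range.

### The arm

A 6-joint arm with a two-finger parallel gripper is mounted at the origin on the work surface. World frame = base frame: x ahead of the robot, y to its left, z up, the work surface at z = 0. Lengths are in m, angles in rad, forces in N, time in s.
With the tool pointing down it reaches from about 0.25 to 0.775 m from the base axis. Payload 4 kg.
Tool frame: the origin (TCP) lies between the finger pads; the fingertips stand 14 mm ahead of it and the grasp point (between the pads) lies 5 mm behind it (robot.nose_length is the distance from the TCP to the fingertips, in m); z points along the fingers, y is the direction in which the jaws open and shut (so a half turn about z gives the same grasp; the last joint's range is limited). The gripper opens to 94 mm and grips with 3 to 60 N. Pads are 16 mm wide; open, the fingers measure 119 mm over their backs; the gripper's body (75 mm by 177 mm) begins 78 mm behind the grasp point.
Start: joints at [-1.237, 0.087, 1.371, -0, 1.684, -0.103], TCP at [0.233, -0.498, 0.22] pointing down, gripper open.
Joint ranges: [-3.1, 3.1], [-0.76, 2.03], [0.27, 2.55], [-1.08, 4.22], [0.17, 2.65], [-2.57, 2.57]. Speed limits (rad/s): [2.79, 2.79, 3.14, 3.14, 3.14, 3.14].

### API

Orientations are given as [roll, pitch, yaw] about the fixed x, y, z axes, in that order (R = Rz(yaw) Ry(pitch) Rx(roll)).
In Python, from bench import robot, eyes, finder gives the robot as it stands.
- The arm moves only by the tool play_rows, never from a script. Its argument "rows" is a list of rows, each an object with "linear": the shift along the tool's x, y, z in cm, a list of three; "spin": the turn about the tool's z in degrees. A call has 1 to 12 rows; each row shifts and turns the commanded pose from where the row before left it, along the tool's axes as they then stand; what a row does not reach is not made up. A row lasts 1/12 s, in which the tool goes at most 41.7 mm and 7.16 degrees, less where a joint would pass 70% of its speed; a pose out of reach is approached as far as the arm can. A call with a gripper value outside its range is refused whole. "claw" is the finger opening in cm, from 0 to 9.4, set as the call begins (left out, the last holds). The fingers move at their own pace and stop on an object; the grip force is fixed at half the most. Time passes only in rows, so rows that do not move let the fingers close. It gives the time, the measured TCP pose, the force and the opening at its end, in the units of the state.
- robot.get_obs(): the state, without advancing time (a new reading comes with each control period).
- eyes.snapshot(name): name is "scene" or "top" or "wrist"; returns a dict with "frame" (480x640x3 uint8, red, green, blue), "fx", "fy", "cx", "cy" (pixels), "rvec" (rotation vector, rad) and "tvec" (3), from world to camera coordinates, as OpenCV has them; the wrist camera has in their place "mount" (4x4, takes a point from camera to tool coordinates, whose origin is the TCP and whose axes are the flange's). Camera axes: x right, y down, z forward; pixel columns grow to the right and rows downward; lengths in m; the calibration is good to about 2 mm. A picture is of the moment at which its call begins: read the wrist's pose just before it. There is no depth.
- robot.close_job(): hands the job in, once; it reports no verdict.
Trained networks look in a picture, given as the dict that the camera call returned (one of the last four; its "shot" number tells which), for a name from the list of things; names that differ only in an ending like _2 or _b are one class to them, and where a whole thing is asked for, a point or a joint stands for the part that bears it (a point fixed in the world has none). Each returns a list of dicts, best first, with "conf" (0 to 1); they miss things now and then, are a little off and sometimes report something else, mostly with a low value. They report only what shows in the picture. A call takes as long as a camera call.
- finder.silhouettes(picture, name): "pixels" (480x640 bool, what is visible of it) and "box" ([centre column, centre row, width, height] in pixels, round what is visible of it).
The state is a dict: "time": time; "joint_positions": joint angles; "qvel": joint speeds; "joint_torque": joint torques, N m; "tool_pos": TCP position; "ee_rot": TCP orientation; "wrist_force": force on the tool from outside, world axes, zero at the start; "wrist_torque": the same for the moment, N m; "width": finger opening in m.
Only numpy, scipy, OpenCV 4.12 (cv2) and the standard library are available. Lean on these libraries where they do the work, as an engineer would, in place of code of your own. Each camera call takes 0.05 s, during which the arm holds its last target. There are 200 camera calls.

## Working session

There is one attempt and no reset: what is moved stays moved. The work goes in short steps, Python scripts to look and compute and a tool call to move; the robot and the scene stay as the last step left them, time stands still between calls to the robot, and variables do not carry over. Pictures are saved under pics/ and viewed, about 8 in all and at most 12, crops included, and the job is handed in when it is done.

Besides the shell and the picture viewer there is one more tool, called after "Call:" as name(argument=value, ...) on one line, values as JSON. play_rows: Moves the arm, as the interface text tells. Its arguments: {"type":"object","properties":{"rows":{"type":"array"},"claw":{"type":"number"}},"required":["rows"]}

```bash
mkdir -p pics; ls
cat > h.py <<'E'
import numpy as np, cv2
from bench import robot, eyes, finder
def save(p,name,crop=None,scale=1):
    f=p["frame"][:,:,::-1]
    if crop: x,y,w,h=crop; f=f[y:y+h,x:x+w]
    if scale!=1: f=cv2.resize(f,None,fx=scale,fy=scale,interpolation=cv2.INTER_CUBIC)
    cv2.imwrite("pics/"+name,np.ascontiguousarray(f))
def K(p): return np.array([[p["fx"],0,p["cx"]],[0,p["fy"],p["cy"]],[0,0,1.]])
def ray(p,uv,z):
    R=cv2.Rodrigues(np.array(p["rvec"],float))[0]; t=np.array(p["tvec"],float).ravel()
    d=R.T@np.array([(uv[0]-p["cx"])/p["fx"],(uv[1]-p["cy"])/p["fy"],1]); c=-R.T@t
    return c+d*(z-c[2])/d[2]
def proj(p,X): return cv2.projectPoints(np.array(X,float).reshape(-1,3),np.array(p["rvec"],float),np.array(p["tvec"],float),K(p),None)[0].reshape(-1,2)
E
python3 - <<'E'
from h import *
print({k:np.round(v,3) if not isinstance(v,str) else v for k,v in robot.get_obs().items()})
p=eyes.snapshot("top"); save(p,"top1.png"); s=eyes.snapshot("scene"); save(s,"scene1.png")
for pic,n in((p,"top"),(s,"scene")):
  print(n,pic["fx"],pic["rvec"],pic["tvec"])
  for o in("drybox","lid","nut_left","nut_right","handle_grip","probe","stopper","clamp"):
    for d in finder.silhouettes(pic,o)[:2]:
      m=d["pixels"];c=cv2.minAreaRect(np.argwhere(m)[:,::-1].astype(np.float32))
      print(o,round(d["conf"],2),np.round(d["box"],1),np.round(c[0],1),np.round(c[1],1),round(c[2],1),m.sum())
E
```

```text
pics
{'time': np.float64(0.0), 'joint_positions': array([-1.237,  0.088,  1.372, -0.   ,  1.684, -0.103]), 'qvel': array([-0.   , -0.002, -0.001,  0.001, -0.   , -0.001]), 'joint_torque': array([ 0.0000e+00, -3.4018e+01, -3.0243e+01,  7.2000e-02,  3.3000e-02,
       -0.0000e+00]), 'tool_pos': array([ 0.232, -0.498,  0.218]), 'ee_rot': array([-3.139, -0.   ,  0.437]), 'wrist_force': array([-0.117, -0.243, -0.381]), 'wrist_torque': array([ 0.022, -0.01 ,  0.013]), 'width': np.float64(0.094)}
top 545.4863485805528 [ 2.17764334 -2.14855445  0.161304  ] [0.01103216 0.58617672 0.94886943]
drybox 0.59 [342.9 261.1 154.2 139.9] [340.3 260.7] [128.6 145.8] 78.3 15118
drybox 0.34 [341.6 260.1 147.6 142.3] [345.6 261.7] [125.1 135.1] 78.7 14369
lid 0.65 [344.9 262.6 149.1 143.1] [346.1 261.6] [125.3 135.8] 78.9 14417
nut_left 0.78 [315.7 319.   24.   11.2] [313.8 318.3] [14.1 21.9] 45.0 233
nut_right 0.56 [315.2 319.6  28.1  12.5] [313.8 318.3] [14.1 21.9] 45.0 241
nut_right 0.54 [399.6 304.9  24.5  15.5] [398.8 300.8] [14.8 21.2] 45.0 229
handle_grip 0.78 [343.9 263.3 147.7 143. ] [345.4 261.6
[... 612 characters left out ...]
8.3 194. ] [18.6 25.1] 65.2 367
lid 0.61 [301.5 221.1 164.6 128.3] [298.4 215.8] [103.2 148.4] 68.2 11721
nut_left 0.77 [313.9 168.6  20.1  20.4] [312. 167.] [20. 20.] 90.0 308
nut_right 0.55 [236.4 192.7  22.4  14.8] [236.5 192.5] [19. 21.] 90.0 312
nut_right 0.29 [304.5 241.1 165.4 163.2] [296.2 234.7] [138.1 165.7] 67.3 17693
handle_grip 0.75 [302.4 223.8 162.9 128.4] [298.2 215.8] [103.6 148.6] 68.1 11799
probe 0.9 [399.  224.8  30.4  72.4] [397.9 224.2] [75.  12.4] 69.3 753
stopper 0.53 [202.4 331.8  21.8  26.8] [200.5 331. ] [21.9 20.5] 45.0 375
clamp 0.75 [178.3 273.1  35.   34.5] [177.6 272.6] [28.3 39.3] 6.3 781
clamp 0.29 [237.5 193.8  23.8  24.5] [237.9 193.8] [17.5 24.4] 66.8 321
```

View pics/top1.png

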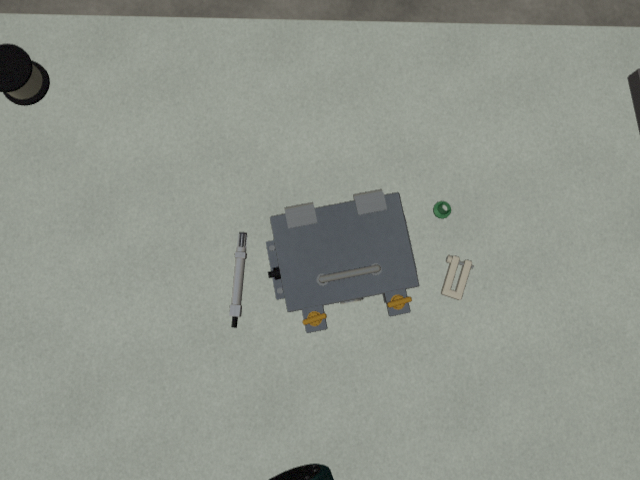

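View pics/scene1.png

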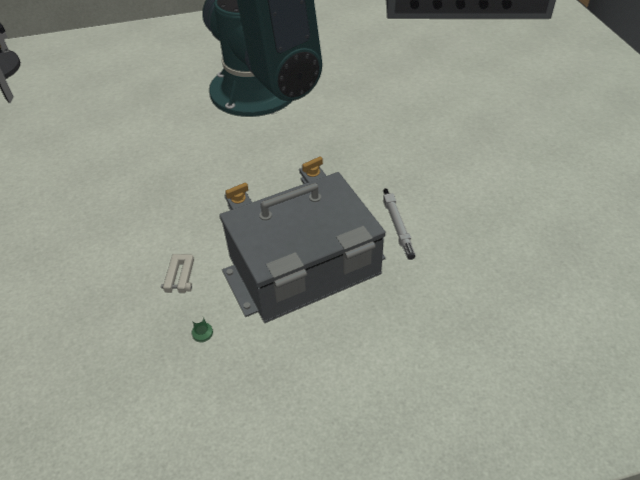

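Run:
```python
from h import *
p=eyes.snapshot("top"); s=eyes.snapshot("scene")
L=ray(p,(313.8,318.3),.128);R=ray(p,(398.8,300.8),.128)
print(L,R,np.linalg.norm(L-R)); 
L2=ray(s,(312.5,167.5),.128);R2=ray(s,(236.5,192.7),.128);print(L2,R2,np.linalg.norm(L2-R2))
print(proj(p,[L2,R2]))
# lid mask fit
```

```text
[0.44006858 0.03636848 0.128     ] [ 0.46975245 -0.10103352  0.128     ] 0.14057184645066534
[0.44963631 0.03612675 0.128     ] [ 0.47511577 -0.10010809  0.128     ] 0.13859702694170173
[[314.0372659  312.30224931]
 [398.213315   297.46547826]]
```

The top view shows the nuts at (315,319) and (399,301) with the handle bar from (322,279) to (377,268). The scene view shows the nuts at (312,168) and (237,193). The box is yawed about −11°. Next I'll fit its pose from the brass blobs in both views.

```bash
cat > fit.py <<'E'
from h import *
from scipy.optimize import least_squares
def brass(f):
    h=cv2.cvtColor(f,cv2.COLOR_RGB2HSV); m=cv2.inRange(h,(10,120,60),(30,255,255))
    n,l,st,c=cv2.connectedComponentsWithStats(m)
    return [np.argwhere(l==i)[:,::-1].astype(float) for i in range(1,n) if st[i,4]>60]
def mom(P): 
    d=P-P.mean(0); return np.r_[P.mean(0),(d.T@d/len(P))[[0,0,1],[0,1,1]]]
def nutpts(x,y,yaw,yb,a):
    c,s=np.cos(yaw),np.sin(yaw); ctr=np.array([x-100e-3*c-yb*s,y-100e-3*s+yb*c])
    b=yaw+np.pi/2+a; u=np.array([np.cos(b),np.sin(b)]);v=np.array([-u[1],u[0]])
    w=[np.r_[ctr+i*.02*u+j*.0045*v,z] for i in(-1,1) for j in(-1,1) for z in(.120,.136)]
    h=[np.r_[ctr+.01*np.array([np.cos(t),np.sin(t)]),z] for t in np.arange(0,6.28,.4) for z in(.110,.120)]
    return w,h
def rend(p,parts,S=8):
    uv=[proj(p,q) for q in parts]; o=np.floor(np.vstack(uv).min(0))-2
    m=np.zeros((80*S,80*S),np.uint8)
    for q in uv: cv2.fillConvexPoly(m,cv2.convexHull(((q-o+.5)*S*16).astype(np.int32)),1,shift=4)
    P=np.argwhere(m)[:,::-1]; return (P+.5)/S-.5+o
E
python3 - <<'E'
from fit import *
pics=[eyes.snapshot("top"),eyes.snapshot("scene")]
B=[brass(p["frame"]) for p in pics]
for b in B: print([(len(q),np.round(mom(q),1)) for q in b])
def res(t,cams=(0,1)):
    r=[]
    for ci in cams:
        for yb,a in((.07,t[3]),(-.07,t[4])):
            m=mom(rend(pics[ci],nutpts(t[0],t[1],t[2],yb,a)))
            q=min(B[ci],key=lambda P:np.linalg.norm(P.mean(0)-m[:2]))
            r+=list((mom(q)-m)*[1,1,.15,.15,.15])
    return np.array(r)
for cams in((0,1),(0,),(1,)):
    o=least_squares(res,[.555,-.053,-.2,0,0],args=(cams,),diff_step=1e-3,x_scale=[.01,.01,.1,.1,.1])
    print(cams,np.round(o.x,4),o.cost,np.round(res(o.x,cams).reshape(-1,5),2).tolist())
    if len(cams)==2: t=o.x
c,s=np.cos(t[2]),np.sin(t[2])
for n,v in dict(nl=(-.1,.07),nr=(-.1,-.07),h=(-.04,0)).items(): print(n,t[0]+c*v[0]-s*v[1],t[1]+s*v[0]+c*v[1])
# overlay handle and lid
bx=lambda x,y,z:(t[0]+c*x-s*y,t[1]+s*x+c*y,z)
ims=[]
for p in pics:
    f=p["frame"][:,:,::-1].copy()
    for e in([bx(-.04,-.045,.136),bx(-.04,.045,.136)],[bx(-.082,-.11,.11),bx(-.082,.11,.11),bx(.088,.11,.11),bx(.088,-.11,.11)]):
        cv2.polylines(f,[(proj(p,e)*16).astype(np.int32)],True,(0,0,255),1,cv2.LINE_AA,4)
    ims.append(f)
f=np.hstack([cv2.resize(ims[0][180:340,240:430],None,fx=2,fy=2),cv2.resize(ims[1][150:310,210:400],None,fx=2,fy=2)]);cv2.imwrite("pics/ov.png",f)
E
```

```text
[(218, array([398.2, 301.5,  31.2,  -5.1,  12.1])), (220, array([314.1, 318.3,  28.9,  -6.4,  13.4]))]
[(243, array([312.3, 166.5,  22.2,  -6.5,  22. ])), (280, array([237.1, 192.9,  27.6,  -5.6,  22.5]))]
(0, 1) [ 0.5534 -0.012   0.2017  0.      0.    ] 9.019383834919443 [[0.31, 0.82, -1.66, 0.02, 0.77], [-0.21, 0.48, -1.78, 0.24, 0.57], [0.57, 0.45, -2.01, 0.37, 0.0], [1.12, 0.74, -1.84, 0.43, -0.07]]
(0,) [ 0.5524 -0.0117  0.2078  0.      0.    ] 3.5178764301813916 [[0.11, 0.03, -1.65, 0.04, 0.76], [-0.33, 0.23, -1.78, 0.27, 0.56]]
(1,) [ 0.5589 -0.0245  0.0627  0.      0.    ] 23.8763097452593 [[-2.76, -4.22, -2.41, 0.03, 0.23], [1.7, 3.1, -1.99, -0.02, 0.2]]
nl 0.44135951904500925 0.036507283224617285
nr 0.4693999224282335 -0.10065588886653141
h 0.5141639373471136 -0.020056987085289538
```

View pics/ov.png

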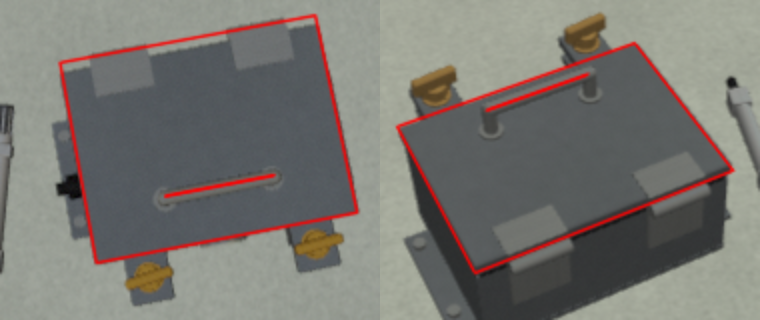

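```bash
cat > fit2.py <<'E'
from fit import *
def res(t,pics,B,w=.15):
    r=[]
    for p,b in zip(pics,B):
        for yb,a in((.07,t[3]),(-.07,t[4])):
            m=mom(rend(p,nutpts(t[0],t[1],t[2],yb,a)))
            q=min(b,key=lambda P:np.linalg.norm(P.mean(0)-m[:2]))
            r+=list((mom(q)-m)*[1,1,w,w,w])
    return np.array(r)
def fit(pics,t0):
    B=[brass(p["frame"]) for p in pics]; sc=np.array([.01,.01,.1,.3,.3]); t0=np.array(t0)
    f=lambda v:res(t0+(v-1)*sc,pics,B)
    o=least_squares(f,np.ones(5),diff_step=.05); return t0+(o.x-1)*sc,o.cost,f(o.x).reshape(-1,5)
E
python3 - <<'E'
from fit2 import *
pics=[eyes.snapshot("top"),eyes.snapshot("scene")]
for P in(pics,pics[:1],pics[1:]):
    t,c,r=fit(P,[.5534,-.012,.2017,.1,.1]); print(np.round(t,4),round(c,2),np.round(r,1).tolist())
    R=lambda v:np.round([t[0]+np.cos(t[2])*v[0]-np.sin(t[2])*v[1],t[1]+np.sin(t[2])*v[0]+np.cos(t[2])*v[1]],4)
    print(R((-.1,.07)),R((-.1,-.07)),R((-.04,0)))
w=eyes.snapshot("wrist"); print(w["fx"],w["cx"],w["cy"],np.round(w["mount"],3).tolist())
E
```

```text
[ 0.5529 -0.011   0.2077  0.2938  0.2354] 6.05 [[0.5, 0.3, -0.7, 1.2, -0.2], [0.2, 0.6, -1.1, 1.3, -0.2], [0.3, 0.8, -0.7, 0.8, -0.8], [0.7, 0.8, -1.0, 0.9, -0.7]]
[0.4406 0.0369] [ 0.4695 -0.1001] [ 0.5137 -0.0192]
[ 0.5522 -0.012   0.2041  0.2549  0.1639] 2.57 [[0.2, 0.0, -0.9, 1.1, -0.1], [-0.2, -0.1, -1.4, 1.0, 0.1]]
[0.4401 0.0363] [ 0.4685 -0.1008] [ 0.513  -0.0201]
[ 0.5548 -0.0099  0.2138  0.2963  0.2748] 2.16 [[-0.1, 0.3, -0.7, 0.8, -0.8], [0.1, -0.1, -0.9, 1.0, -0.9]]
[0.4422 0.0373] [ 0.4719 -0.0995] [ 0.5157 -0.0183]
429.23082701169903 317.2402103844482 240.4730223313823 [[0.0, -0.961, -0.278, 0.081], [1.0, 0.0, 0.001, 0.001], [-0.001, -0.278, 0.961, -0.165], [0.0, 0.0, 0.0, 1.0]]
```

Call:
play_rows(rows=[{"linear": [2.8,-2.3,-0.5],"spin": 0},{"linear": [2.8,-2.3,-0.5],"spin": 0},{"linear": [2.8,-2.3,-0.5],"spin": 0},{"linear": [2.8,-2.3,-0.5],"spin": 0},{"linear": [2.8,-2.3,-0.5],"spin": 0},{"linear": [2.8,-2.3,-0.5],"spin": 0},{"linear": [2.8,-2.3,-0.5],"spin": 0},{"linear": [2.8,-2.3,-0.5],"spin": 0},{"linear": [2.8,-2.3,-0.5],"spin": 0},{"linear": [2.8,-2.3,-0.5],"spin": 0},{"linear": [2.8,-2.3,-0.5],"spin": 0},{"linear": [2.8,-2.3,-0.5],"spin": 0}])

```text
time: 2.25
tool_pos: [0.4207, -0.1044, 0.28]
ee_rot: [3.141, -0.001, 0.437]
wrist_force: [1.4, -0.4, 0.7]
width: 0.0942
```

Call:
play_rows(rows=[{"linear": [3,-2.5,0],"spin": 0},{"linear": [3,-2.5,0],"spin": 0},{"linear": [0,0,0],"spin": -7},{"linear": [0,0,0],"spin": -7},{"linear": [0,0,0],"spin": -7},{"linear": [0,0,0],"spin": -7},{"linear": [0,0,0],"spin": -7},{"linear": [0,0,0],"spin": -7},{"linear": [0,0,0],"spin": -7},{"linear": [0,0,0],"spin": -7},{"linear": [0,0,0],"spin": -7},{"linear": [0,0,0],"spin": -7}])

```text
time: 3.25
tool_pos: [0.4535, -0.0354, 0.2796]
ee_rot: [3.141, 0.0, 1.665]
wrist_force: [-0.5, 0.1, 0.4]
width: 0.0937
```

Call:
play_rows(rows=[{"linear": [0,0,0],"spin": -6.5},{"linear": [0,0,0],"spin": 0},{"linear": [0,0,0],"spin": 0},{"linear": [0,0,0],"spin": 0}], claw=4)

```text
time: 3.58
tool_pos: [0.4536, -0.0355, 0.2795]
ee_rot: [3.141, 0.0, 1.77]
wrist_force: [0.5, -1.2, -0.1]
width: 0.0706
```

```bash
cat >> h.py <<'E'
from scipy.spatial.transform import Rotation as Ro
def wrist():
    o=robot.get_obs(); p=eyes.snapshot("wrist")
    T=np.eye(4);T[:3,:3]=Ro.from_euler("xyz",o["ee_rot"]).as_matrix();T[:3,3]=o["tool_pos"]
    W=np.linalg.inv(T@np.array(p["mount"])); p["rvec"]=cv2.Rodrigues(W[:3,:3])[0].ravel();p["tvec"]=W[:3,3]; return p,o
E
python3 - <<'E'
from fit2 import *
p,o=wrist(); print(o["time"],o["tool_pos"],o["ee_rot"],o["width"],np.round(o["joint_positions"],2))
save(p,"w1.png")
print([(len(q),np.round(mom(q),1)) for q in brass(p["frame"])])
pr=lambda t:[t,[np.round([t[0]+np.cos(t[2])*v[0]-np.sin(t[2])*v[1],t[1]+np.sin(t[2])*v[0]+np.cos(t[2])*v[1]],4) for v in((-.1,.07),(-.1,-.07),(-.04,0))]]
t,c,r=fit([p],[.5529,-.011,.2077,.25,.25]); print(pr(t),c,np.round(r,1).tolist())
E
```

```text
3.5833 [ 0.45356304 -0.03545316  0.27950349] [3.14148535e+00 1.28117214e-04 1.76955478e+00] 0.07059468404372723 [-0.2  -0.13  1.47 -0.    1.81 -0.4 ]
[(1128, array([318.4, 126.4,  52.9,  14.9, 179.2])), (874, array([319.9, 303.8,  40.4,   6.8, 152.6])), (748, array([111.4, 435.9,  44.2, -66.3, 706. ])), (70, array([131.2, 397. ,   2.2,  -1.1,  28.7])), (117, array([501.9, 398.5,   7.9,  -2.2,  27.6])), (828, array([522.6, 439.7,  41.8,  32.6, 667.5]))]
[array([ 0.55282976, -0.01122868,  0.20601474,  0.22867648,  0.04033645]), [array([0.4406, 0.0368]), array([ 0.4693, -0.1002]), array([ 0.5137, -0.0194])]] 54.82318389486453 [[-0.3, 0.3, 1.5, -4.3, -6.5], [0.1, -1.2, 1.8, 0.0, -6.5]]
```

View pics/w1.png

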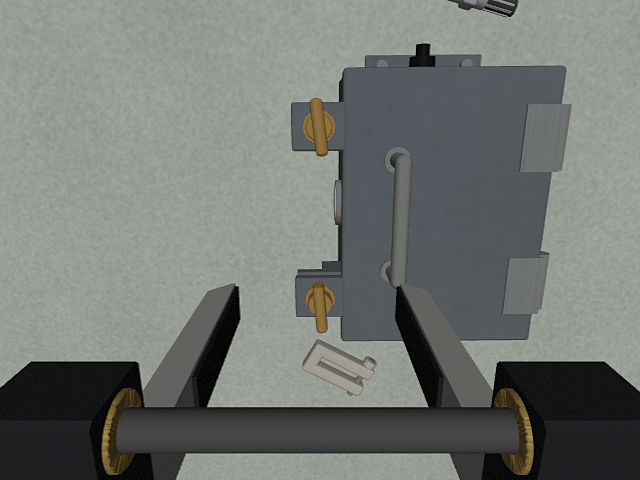

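The wrist view shows the left nut at (318,127), the right nut at (320,304), and the handle from (398,160) to (392,275). It agrees with the other cameras. The wing tilt is about 0.12 rad on the left and 0.05 rad on the right. Going to the left nut.

Call:
play_rows(rows=[{"linear": [3.65,0.1,0],"spin": 0},{"linear": [3.7,0.1,0],"spin": 0},{"linear": [0,0,3],"spin": -6.5},{"linear": [0,0,3],"spin": 0},{"linear": [0,0,3],"spin": 0},{"linear": [0,0,2],"spin": 0},{"linear": [0,0,1],"spin": 0},{"linear": [0,0,0],"spin": 0}])

```text
time: 4.3
tool_pos: [0.4392, 0.037, 0.1568]
ee_rot: [-3.136, -0.002, 1.885]
wrist_force: [0.0, -0.4, 0.2]
width: 0.0397
```

Run:
```python
from fit2 import *
p,o=wrist(); print(o["time"],o["tool_pos"],o["ee_rot"],o["width"],o["wrist_force"])
save(p,"w2.png",(160,160,320,320),1.5)
```

```text
4.3 [0.43918962 0.03702441 0.15682434] [-3.13648263e+00 -1.78851907e-03  1.88457728e+00] 0.03969474902341847 [ 0.01744772 -0.44018187  0.2144171 ]
```

View pics/w2.png

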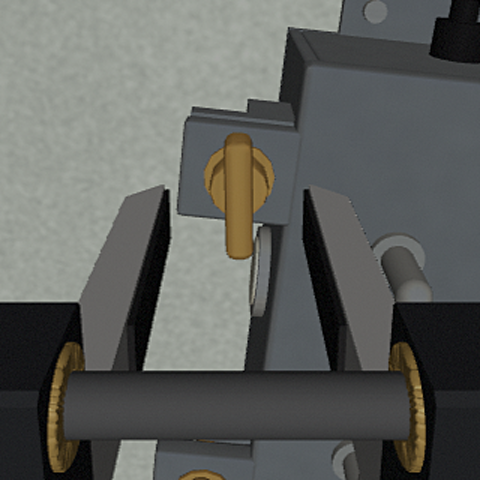

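The wings (238,195 in the crop) lie centred between the fingers and parallel to the pads. Next I descend, close and turn.

Call:
play_rows(rows=[{"linear": [0,0,1],"spin": 0},{"linear": [0,0,0.9],"spin": 0},{"linear": [0,0.1,0.1],"spin": 0},{"linear": [0,0,0],"spin": 0}])

```text
time: 4.68
tool_pos: [0.4418, 0.0372, 0.1392]
ee_rot: [-3.141, -0.0, 1.885]
wrist_force: [-0.1, 0.2, 0.4]
width: 0.0403
```

Call:
play_rows(rows=[{"linear": [0,0,0],"spin": 0},{"linear": [0,0,0],"spin": 0},{"linear": [0,0,0],"spin": 0},{"linear": [0,0,0],"spin": 0},{"linear": [0,0,0],"spin": 0},{"linear": [0,0,0],"spin": 0},{"linear": [0,0,0],"spin": 0},{"linear": [0,0,0],"spin": 0}], claw=0)

```text
time: 5.35
tool_pos: [0.4401, 0.0367, 0.1396]
ee_rot: [-3.137, 0.0, 1.885]
wrist_force: [-4.1, -1.9, 4.2]
width: 0.0088
```

Call:
play_rows(rows=[{"linear": [0,0,0],"spin": -6},{"linear": [0,0,0],"spin": -6},{"linear": [0,0,0],"spin": -6},{"linear": [0,0,0],"spin": -6},{"linear": [0,0,0],"spin": -6},{"linear": [0,0,0],"spin": -6},{"linear": [0,0,0],"spin": -6},{"linear": [0,0,0],"spin": -6},{"linear": [0,0,0],"spin": -6},{"linear": [0,0,0],"spin": -6},{"linear": [0,0,0],"spin": -6},{"linear": [0,0,0],"spin": -6}])

```text
time: 6.35
tool_pos: [0.4404, 0.037, 0.1397]
ee_rot: [-3.141, -0.003, -3.136]
wrist_force: [-3.8, -0.4, 3.7]
width: 0.0087
```

Call:
play_rows(rows=[{"linear": [0,0,0],"spin": -4},{"linear": [0,0,0],"spin": -4},{"linear": [0,0,0],"spin": -3},{"linear": [0,0,0],"spin": 0},{"linear": [0,0,0],"spin": 0}])

```text
time: 6.77
tool_pos: [0.4405, 0.0371, 0.1397]
ee_rot: [3.142, -0.003, -2.95]
wrist_force: [-5.1, 0.8, 3.9]
width: 0.0082
```

Run:
```python
from h import *
o=robot.get_obs(); print(o["wrist_torque"],o["wrist_force"],o["tool_pos"],o["ee_rot"],o["width"],o["joint_positions"])
```

```text
[-0.10313392  0.88492642  0.02860119] [-5.10701932  0.79306906  3.89380555] [0.44046562 0.03711549 0.13966278] [ 3.14155247 -0.00317508 -2.95041347] 0.008245314771696044 [-4.37958750e-02 -1.24168764e-01  1.73747089e+00 -7.00676023e-04
  1.53138772e+00 -1.80574263e+00]
```

Call:
play_rows(rows=[{"linear": [0,0,0],"spin": -3},{"linear": [0,0,0],"spin": -3},{"linear": [0,0,0],"spin": 0},{"linear": [0,0,0],"spin": 0}])

```text
time: 7.1
tool_pos: [0.4405, 0.0371, 0.1396]
ee_rot: [3.141, -0.003, -2.847]
wrist_force: [-6.2, -1.2, 4.2]
width: 0.0088
```

Run:
```python
from h import *
o=robot.get_obs(); print(o["wrist_torque"],o["ee_rot"],o["width"])
```

```text
[-0.03951641  0.97066229 -0.50222964] [ 3.14093077e+00 -3.10306607e-03 -2.84742301e+00] 0.008794488207200085
```

Call:
play_rows(rows=[{"linear": [0,0,0],"spin": 4},{"linear": [0,0,0],"spin": 0},{"linear": [0,0,0],"spin": 0},{"linear": [0,0,0],"spin": 0},{"linear": [0,0,0],"spin": 0},{"linear": [0,0,-2],"spin": 0},{"linear": [0,0,-3],"spin": 0},{"linear": [0,0,0],"spin": 7},{"linear": [0,0,0],"spin": 7},{"linear": [0,0,0],"spin": 7},{"linear": [0,0,0],"spin": 7},{"linear": [0,0,0],"spin": 7}], claw=4)

```text
time: 8.1
tool_pos: [0.442, 0.0373, 0.1895]
ee_rot: [3.141, 0.0, 2.752]
wrist_force: [-0.3, -0.6, -0.1]
width: 0.0405
```

Call:
play_rows(rows=[{"linear": [0,0,0],"spin": 7},{"linear": [0,0,0],"spin": 7},{"linear": [0,0,0],"spin": 7},{"linear": [0,0,0],"spin": 7},{"linear": [0,0,0],"spin": 7},{"linear": [0,0,0],"spin": 7},{"linear": [0,0,0],"spin": 7},{"linear": [0,0,0],"spin": 4},{"linear": [0,0,0],"spin": 0}])

```text
time: 8.85
tool_pos: [0.4419, 0.0373, 0.1894]
ee_rot: [3.141, 0.0, 1.832]
wrist_force: [0.6, -0.6, -0.8]
width: 0.0401
```

Call:
play_rows(rows=[{"linear": [-3.5,-0.2,0],"spin": 0},{"linear": [-3.5,-0.2,0],"spin": 0},{"linear": [-3.5,-0.3,0],"spin": 0},{"linear": [-3.5,-0.2,0],"spin": 0},{"linear": [0,0,1.5],"spin": 0},{"linear": [0,0,1],"spin": 0},{"linear": [0,0,0],"spin": 0}])

```text
time: 9.43
tool_pos: [0.4678, -0.0999, 0.1615]
ee_rot: [-3.137, -0.003, 1.834]
wrist_force: [-0.7, 0.1, -0.0]
width: 0.04
```

Run:
```python
from fit2 import *
p,o=wrist(); print(o["time"],o["tool_pos"],o["ee_rot"],o["width"],o["wrist_force"])
save(p,"w3.png")
```

```text
9.4333 [ 0.46779535 -0.09986349  0.16150663] [-3.13703535 -0.00348158  1.83369067] 0.040042728836525585 [-0.65300087  0.14603173 -0.00731824]
```

View pics/w3.png

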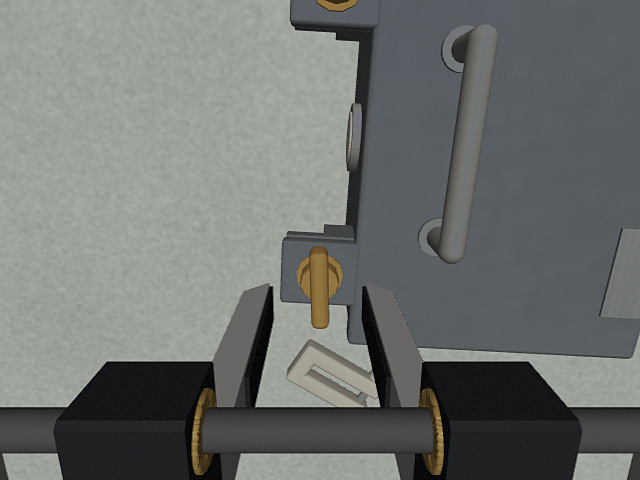

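The right nut's wings (319,287) are centred between the fingers and parallel to them. Next I descend, grip and turn.

Call:
play_rows(rows=[{"linear": [0,0.1,1.2],"spin": 0},{"linear": [0,0,1.1],"spin": 0},{"linear": [0,0,0],"spin": 0},{"linear": [0,0,0],"spin": 0}])

```text
time: 9.82
tool_pos: [0.4697, -0.0992, 0.1404]
ee_rot: [-3.14, -0.001, 1.834]
wrist_force: [-0.2, -0.3, 0.4]
width: 0.0399
```

Call:
play_rows(rows=[{"linear": [0,0,0],"spin": 0},{"linear": [0,0,0],"spin": 0},{"linear": [0,0,0],"spin": 0},{"linear": [0,0,0],"spin": 0},{"linear": [0,0,0],"spin": 0},{"linear": [0,0,0],"spin": 0},{"linear": [0,0,0],"spin": 0}], claw=0)

```text
time: 10.4
tool_pos: [0.469, -0.1006, 0.1418]
ee_rot: [-3.138, 0.0, 1.833]
wrist_force: [-4.4, -2.1, 3.9]
width: 0.0088
```

Call:
play_rows(rows=[{"linear": [0,0,0],"spin": -6},{"linear": [0,0,0],"spin": -6},{"linear": [0,0,0],"spin": -6},{"linear": [0,0,0],"spin": -6},{"linear": [0,0,0],"spin": -6},{"linear": [0,0,0],"spin": -6},{"linear": [0,0,0],"spin": -6},{"linear": [0,0,0],"spin": -6},{"linear": [0,0,0],"spin": -6},{"linear": [0,0,0],"spin": -6},{"linear": [0,0,0],"spin": -6},{"linear": [0,0,0],"spin": -6}])

```text
time: 11.4
tool_pos: [0.4694, -0.1001, 0.1418]
ee_rot: [-3.141, -0.002, 3.094]
wrist_force: [-4.8, -0.8, 2.3]
width: 0.0087
```

Call:
play_rows(rows=[{"linear": [0,0,0],"spin": -5},{"linear": [0,0,0],"spin": -5},{"linear": [0,0,0],"spin": -4},{"linear": [0,0,0],"spin": -3},{"linear": [0,0,0],"spin": -3},{"linear": [0,0,0],"spin": 0},{"linear": [0,0,0],"spin": 0}])

```text
time: 11.98
tool_pos: [0.4695, -0.0999, 0.1418]
ee_rot: [3.141, -0.002, -2.847]
wrist_force: [-5.1, -0.3, 4.5]
width: 0.0089
```

Run:
```python
from h import *
o=robot.get_obs(); print(o["wrist_torque"],o["ee_rot"],o["width"],o["tool_pos"])
```

```text
[ 0.207694    0.92384631 -0.55648401] [ 3.14064214e+00 -1.72412563e-03 -2.84696734e+00] 0.008939342636126975 [ 0.46946087 -0.09993276  0.14182455]
```

The torque jump to 0.55 N m shows the stop. Release, rise and spin back for the handle.

Call:
play_rows(rows=[{"linear": [0,0,0],"spin": 4},{"linear": [0,0,0],"spin": 0},{"linear": [0,0,0],"spin": 0},{"linear": [0,0,0],"spin": 0},{"linear": [0,0,0],"spin": 0},{"linear": [0,0,-3],"spin": 0},{"linear": [0,0,-4],"spin": 0},{"linear": [0,0,-2],"spin": 7},{"linear": [0,0,0],"spin": 7},{"linear": [0,0,0],"spin": 7},{"linear": [0,0,0],"spin": 7},{"linear": [0,0,0],"spin": 7}], claw=4.5)

```text
time: 12.98
tool_pos: [0.4706, -0.1, 0.2317]
ee_rot: [3.142, 0.001, 2.753]
wrist_force: [-0.3, -0.7, -0.2]
width: 0.045
```

Call:
play_rows(rows=[{"linear": [0,0,0],"spin": 7},{"linear": [0,0,0],"spin": 7},{"linear": [0,0,0],"spin": 7},{"linear": [0,0,0],"spin": 7},{"linear": [0,0,0],"spin": 7},{"linear": [0,0,0],"spin": 7},{"linear": [0,0,0],"spin": 7},{"linear": [0,0,0],"spin": 7},{"linear": [0,0,0],"spin": 0},{"linear": [0,0,0],"spin": 0}])

```text
time: 13.82
tool_pos: [0.4704, -0.1, 0.2314]
ee_rot: [3.142, 0.0, 1.784]
wrist_force: [0.3, -0.1, -0.7]
width: 0.0451
```

Run:
```python
from fit2 import *
p,o=wrist(); print(o["time"],o["tool_pos"],o["ee_rot"],o["width"],o["wrist_force"])
save(p,"w4.png")
t=[.5528,-.0112,.206];c,s=np.cos(t[2]),np.sin(t[2])
bx=lambda x,y,z:(t[0]+c*x-s*y,t[1]+s*x+c*y,z)
print(proj(p,[bx(-.04,-.045,.136),bx(-.04,.045,.136),bx(-.1,.07,.136),bx(-.1,-.07,.136)]).round(1))
h=np.array(bx(-.04,0,0))[:2]-o["tool_pos"][:2];y=o["ee_rot"][2]
print(bx(-.04,0,0),"tool dx,dy cm",100*(h@[np.cos(y),np.sin(y)]),100*(h@[np.sin(y),-np.cos(y)]))
```

```text
13.8167 [ 0.4704472  -0.10001696  0.23141928] [3.14150257e+00 1.05285818e-04 1.78415220e+00] 0.04510087010867109 [ 0.26381861 -0.10202317 -0.68898483]
[[411.5 210. ]
 [422.6  52.8]
 [315.9   2.2]
 [314.4 247.9]]
(np.float64(0.5136457228854769), np.float64(-0.019381844757701966), 0) tool dx,dy cm 6.965988969805689 5.92927788720116
```

View pics/w4.png

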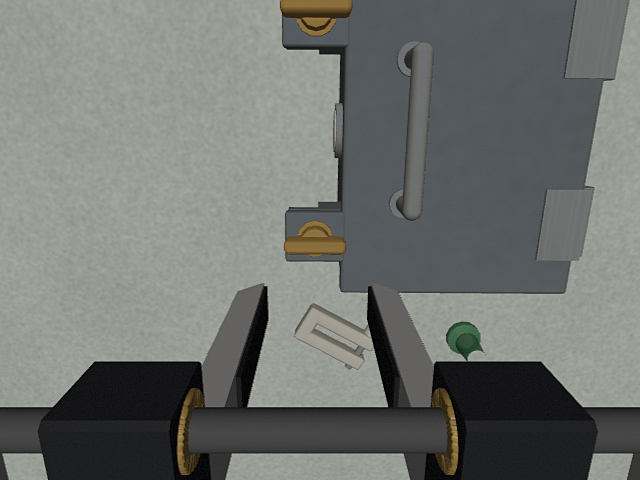

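Both wings now lie across the ears (released), and the handle (412,212)–(423,50) matches the projection. Going to the handle.

Call:
play_rows(rows=[{"linear": [2.4,2,0],"spin": 0},{"linear": [2.4,2,0],"spin": 0},{"linear": [2.2,1.9,0],"spin": 0},{"linear": [0,0,2],"spin": 0},{"linear": [0,0,2],"spin": 0},{"linear": [0,0,2],"spin": 0},{"linear": [0,0,2],"spin": 0},{"linear": [0,0,1],"spin": 0},{"linear": [0,0,0.5],"spin": 0},{"linear": [0,0,0.5],"spin": 0},{"linear": [0,0,0],"spin": 0},{"linear": [0,0,0],"spin": 0}])

```text
time: 14.87
tool_pos: [0.5141, -0.0194, 0.1324]
ee_rot: [3.14, 0.001, 1.781]
wrist_force: [-0.5, 0.6, -0.4]
width: 0.0448
```

Call:
play_rows(rows=[{"linear": [0,0,0.1],"spin": 0},{"linear": [0,0,0],"spin": 0},{"linear": [0,0,0],"spin": 0},{"linear": [0,0,0],"spin": 0},{"linear": [0,0,0],"spin": 0},{"linear": [0,0,0],"spin": 0},{"linear": [0,0,0],"spin": 0},{"linear": [0,0,0],"spin": 0},{"linear": [0,0,0],"spin": 0}], claw=0)

```text
time: 15.62
tool_pos: [0.5131, -0.0194, 0.1307]
ee_rot: [-3.141, 0.0, 1.781]
wrist_force: [-2.7, -0.8, 2.5]
width: 0.011
```

Call:
play_rows(rows=[{"linear": [0,0,-0.1],"spin": 0},{"linear": [0,0,-0.1],"spin": 0}])

```text
time: 15.78
tool_pos: [0.513, -0.0194, 0.1308]
ee_rot: [-3.14, -0.0, 1.781]
wrist_force: [1.4, -1.0, -9.4]
width: 0.011
```

Call:
play_rows(rows=[{"linear": [0,0,-0.05],"spin": 0},{"linear": [0,0,-0.05],"spin": 0},{"linear": [0,0,0],"spin": 0},{"linear": [0,0,0],"spin": 0}])

```text
time: 16.12
tool_pos: [0.513, -0.0194, 0.1309]
ee_rot: [-3.139, -0.001, 1.781]
wrist_force: [4.3, -1.9, -19.1]
width: 0.0111
```

Call:
play_rows(rows=[{"linear": [0,0,-0.05],"spin": 0},{"linear": [0,0,0],"spin": 0},{"linear": [0,0,-0.05],"spin": 0},{"linear": [0,0,0],"spin": 0}])

```text
time: 16.45
tool_pos: [0.513, -0.0194, 0.131]
ee_rot: [-3.139, -0.001, 1.781]
wrist_force: [6.5, -3.5, -22.8]
width: 0.0109
```

Call:
play_rows(rows=[{"linear": [0,0,-0.05],"spin": 0},{"linear": [0,0,0],"spin": 0},{"linear": [0,0,-0.05],"spin": 0},{"linear": [0,0,0],"spin": 0}])

```text
time: 16.78
tool_pos: [0.5136, -0.0193, 0.133]
ee_rot: [-3.141, -0.001, 1.781]
wrist_force: [6.1, -1.5, -17.0]
width: 0.011
```

Call:
play_rows(rows=[{"linear": [0,0,-0.05],"spin": 0},{"linear": [0,0,0],"spin": 0},{"linear": [0,0,-0.05],"spin": 0},{"linear": [0,0,0],"spin": 0}])

```text
time: 17.12
tool_pos: [0.5148, -0.019, 0.1365]
ee_rot: [3.139, 0.0, 1.781]
wrist_force: [5.8, -1.3, -11.4]
width: 0.011
```

Call:
play_rows(rows=[{"linear": [0,0.05,0],"spin": 0},{"linear": [0,0.05,-0.05],"spin": 0},{"linear": [0,0.05,-0.05],"spin": 0},{"linear": [0,0.05,-0.05],"spin": 0},{"linear": [0,0,-0.05],"spin": 0},{"linear": [0,0,0],"spin": 0},{"linear": [0,0,0],"spin": 0}])

```text
time: 17.7
tool_pos: [0.5155, -0.0189, 0.1386]
ee_rot: [3.141, 0.0, 1.781]
wrist_force: [2.7, -2.1, -11.1]
width: 0.011
```

Call:
play_rows(rows=[{"linear": [0,0.03,-0.1],"spin": 0},{"linear": [0,0.03,-0.1],"spin": 0},{"linear": [0,0.03,-0.1],"spin": 0},{"linear": [0,0,0],"spin": 0},{"linear": [0,0,0],"spin": 0},{"linear": [0,0,0],"spin": 0}])

```text
time: 18.2
tool_pos: [0.5165, -0.0186, 0.1416]
ee_rot: [3.141, 0.0, 1.781]
wrist_force: [3.7, -1.8, -13.4]
width: 0.0109
```

```bash
cat > chk.py <<'E'
from fit2 import *
s=eyes.snapshot("scene");tp=eyes.snapshot("top");o=robot.get_obs(); print(o["time"],o["tool_pos"],o["width"],o["wrist_force"])
t=[.5528,-.0112,.206];c,q=np.cos(t[2]),np.sin(t[2])
f=s["frame"][:,:,::-1].copy()
a=.088
def bx(x,y,z,a):
    x,z=.088+(x-.088)*np.cos(a)+(z-.098)*np.sin(a),.098-(x-.088)*np.sin(a)+(z-.098)*np.cos(a)
    return (t[0]+c*x-q*y,t[1]+q*x+c*y,z)
for a,col in((0,(255,255,0)),(.088,(0,0,255))):
    for e in([bx(-.04,-.045,.136,a),bx(-.04,.045,.136,a)],[bx(-.082,-.11,.11,a),bx(-.082,.11,.11,a),bx(.088,.11,.11,a),bx(.088,-.11,.11,a)]):
        cv2.polylines(f,[(proj(s,e)*16).astype(np.int32)],True,col,1,cv2.LINE_AA,4)
g=np.hstack([s["frame"][150:310,210:400,::-1],f[150:310,210:400]]);cv2.imwrite("pics/fin%d.png"%int(o["time"]*100),cv2.resize(g,None,fx=2.1,fy=2.1,interpolation=cv2.INTER_CUBIC)); print(int(o["time"]*100))
E
python3 chk.py; ls pics
```

```text
18.3 [ 0.51651776 -0.01865938  0.14161223] 0.011152987413169575 [  4.93714941  -1.02422621 -11.76011013]
1830
fin1830.png
ov.png
scene1.png
top1.png
w1.png
w2.png
w3.png
w4.png
```

View pics/fin1830.png

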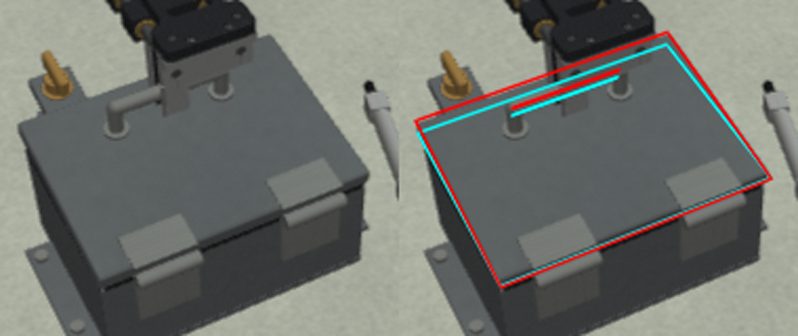

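```bash
cat > chk2.py <<'E'
from h import *
from scipy.optimize import minimize_scalar
s=eyes.snapshot("scene"); A=cv2.imread("pics/scene1.png",0);B=cv2.cvtColor(s["frame"],cv2.COLOR_RGB2GRAY)
t=[.5528,-.0112,.206];c,q=np.cos(t[2]),np.sin(t[2])
def bx(x,y,z,a):
    x,z=.088+(x-.088)*np.cos(a)+(z-.098)*np.sin(a),.098-(x-.088)*np.sin(a)+(z-.098)*np.cos(a)
    return (t[0]+c*x-q*y,t[1]+q*x+c*y,z)
for nm,P,h in(("postR",(-.04,-.045,.118),9),("frontR corner",(-.082,-.11,.11),9),("frontL corner",(-.082,.11,.11),8),("edgeR",(-.04,-.11,.11),9),("backR",(.088,-.11,.11),8),("postL",(-.04,.045,.115),6)):
    u=proj(s,bx(*P,0))[0]; k=8
    w=cv2.getRectSubPix(A,(2*h+1,2*h+1),tuple(map(float,u)))
    S=cv2.getRectSubPix(B,(2*h+25,2*h+25),tuple(map(float,u)))
    up=lambda i:cv2.resize(i,None,fx=k,fy=k,interpolation=cv2.INTER_CUBIC)
    r=cv2.matchTemplate(up(S),up(w),cv2.TM_CCOEFF_NORMED);_,m,_,l=cv2.minMaxLoc(r)
    d=(np.array(l)/k-12); f=lambda a:np.sum((proj(s,bx(*P,a))[0]-u-d)**2)
    o=minimize_scalar(f,bounds=(-.05,.25),method="bounded")
    print(nm,d,"pred .088",(proj(s,bx(*P,.088))[0]-u).round(2),"ang",round(o.x,4),"res",round(o.fun**.5,2),"cc",round(m,3))
E
python3 chk2.py
```

```text
postR [ 0.  -3.5] pred .088 [-0.13 -3.96] ang 0.0773 res 0.13 cc 0.984
frontR corner [-1.   -5.25] pred .088 [-1.04 -5.72] ang 0.0806 res 0.04 cc 0.986
frontL corner [ 2.75  -4.875] pred .088 [ 0.39 -5.86] ang 0.0762 res 2.44 cc 0.798
edgeR [-1.    -4.625] pred .088 [-0.66 -4.14] ang 0.0996 res 0.27 cc 0.994
backR [ 0.    -0.125] pred .088 [0.28 0.52] ang -0.0169 res 0.06 cc 0.994
postL [ 0.375 -3.625] pred .088 [ 0.29 -4.11] ang 0.0774 res 0.14 cc 0.978
```

Pixel tracking gives about 0.079 rad, against 0.086 rad from the tool rise. I'll raise it slightly to split the difference.

Call:
play_rows(rows=[{"linear": [0,0.02,-0.06],"spin": 0},{"linear": [0,0,0],"spin": 0},{"linear": [0,0,0],"spin": 0},{"linear": [0,0,0],"spin": 0},{"linear": [0,0,0],"spin": 0},{"linear": [0,0,0],"spin": 0},{"linear": [0,0,0],"spin": 0},{"linear": [0,0,0],"spin": 0},{"linear": [0,0,0],"spin": 0},{"linear": [0,0,0],"spin": 0}])

```text
time: 19.18
tool_pos: [0.5167, -0.0186, 0.142]
ee_rot: [3.141, 0.0, 1.781]
wrist_force: [4.8, -1.8, -13.4]
width: 0.0111
```

```bash
python3 chk2.py
python3 - <<'E'
from h import *
o=robot.get_obs(); print(o["tool_pos"],o["wrist_force"],o["width"],o["time"])
E
```

```text
postR [ 0.    -3.625] pred .088 [-0.13 -3.96] ang 0.0801 res 0.13 cc 0.981
frontR corner [-1.125 -5.5  ] pred .088 [-1.04 -5.72] ang 0.0847 res 0.12 cc 0.985
frontL corner [ 2.75 -5.  ] pred .088 [ 0.39 -5.86] ang 0.0782 res 2.43 cc 0.795
edgeR [-1.    -4.625] pred .088 [-0.66 -4.14] ang 0.0996 res 0.27 cc 0.994
backR [ 0.    -0.125] pred .088 [0.28 0.52] ang -0.0169 res 0.06 cc 0.995
postL [ 0.375 -3.75 ] pred .088 [ 0.29 -4.11] ang 0.0802 res 0.12 cc 0.976
[ 0.51664707 -0.01861858  0.14197743] [  4.76461651  -1.0508845  -12.66397834] 0.01087296856988043 19.2333
```

```bash
python3 -c "
from bench import robot
print(robot.close_job())"
```

```text
the job is handed in; nothing more can be done
None
```

Both wing nuts are released, and I handed the job in with the gripper still holding the lid by its handle, its front edge about 14–15 mm above the seal.

- **Wing nuts:** I turned each one anticlockwise until the torque jumped to about 0.5 N m at its stop. A wrist picture then showed both sets of wings along the box's x.
- **Seal:** I pulled straight up in 0.5 mm steps. It let go at about 23 N on the wrist sensor, which is above the 13–19 N expected; the sensor carries an offset of a few newtons. The lid came up with the arm.
- **Lid height:** My two estimates disagree slightly.
  - Tool rise of 11.3 mm since gripping: 0.089 rad, or 15 mm at the front edge.
  - Image tracking of the handle posts and the front right corner: 0.080–0.085 rad, or about 14 mm. I discounted the front left corner, which matched badly (0.078). The right edge gave 0.100.
- **Holding force:** The wrist still read about 13 N at the end, more than the 4–8 N stated. I didn't find the cause, but the position was steady.
- **Timing and bystanders:** I handed in at about 19 s. The moves kept clear of the probe, stopper and clamp, but I made no separate measurement of them at the end.

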